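# Tally two purple-stoppered tubes into the courier tray on a zeroed counter

### The job

Start a new courier tally: turn the counter's black reset knob anticlockwise back to its zero stop, so that the pointer is on the long red mark. Then lay one purple-stoppered tube in the white card tray and press the counter's green plunger fully down and let it up, once; do the same with the second purple-stoppered tube, so that the counter ends on two. Lay the tubes down without dropping them, and leave the red-stoppered tube and the brown bottle where they are.

Things in the scene. Friction and masses are not known exactly. Their poses are not given: they have to be found in the camera images.
- tally: mechanical tally counter, fixed: grey case 108 mm (x) by 188 mm (y), 47 mm high, with a round cream dial under the knob. Origin: centre of the underside, at worktop height; x points away from the robot at yaw 0 (yaw within 0.3 rad), z up. In this frame the reset knob's axis is at x 0, y -42 mm, the plunger's at x 0, y +54 mm.
- knob_grip (a point): point on the reset knob's upright axis, 75 mm above the worktop. Black grip bar 12 mm thick, 42 mm long, from 54 mm (round skirt below, 36 mm across) to 87 mm high; grip its flat sides from above. An orange pointer lies along one half of the bar: seen from above, it points along the tally's +x turned CLOCKWISE by joint count_knob, and the bar lies along it.
- count_knob (a joint): reset knob's angle, rad: 0 at the hard zero stop (pointer on the long red mark, at the tally's +x), growing clockwise from above, 0.628 (one of ten marks) a count, to 5.85. Turned anticlockwise it falls to 0; it stays where left, friction 0.03 N m. Starts at 1.7 to 2.9: regrasps may be needed. A full plunger stroke drives it clockwise to the next count (from zero: 0.62, then 1.25).
- plunger_top (a point): centre of the top face of the round green plunger, 28 mm across, 79 mm above the worktop when up. It goes straight down 12 mm into a steel collar (collar top 50 mm) against a spring: about 2 N at first, 7 to 8 N to reach the bottom; it springs back by itself. A tall blue analyser (363 mm) stands 80 mm or more to its back left, its front face along the world direction (0.75, -0.66).
- plunger (a joint): stroke of the plunger in m: 0 up, 0.012 fully down (hard stop). Only a full stroke counts; an incomplete one leaves the count short, a second one adds a count. Press at about 0.02 to 0.05 m/s: struck very hard, the pawl may miss.
- card_tray: open white card tray, fixed, 160 mm (its x) by 135 mm (its y). Origin: centre of the underside, at worktop height. Floor 2 mm thick, inside 156 by 132 mm; walls 32 mm high at +y and -y, 50 mm at +x, a lip 17 mm high (31 mm at the corners) at -x. Its x lies within 0.1 rad of the world's +y (long side left-right, high wall at the left). Tray and pad may change places.
- tube_purple_1_barrel (a point): first purple-stoppered sample tube, white label, 89 mm long, lying on the pad (three tubes side by side, about 55 mm apart, stoppers roughly away from the robot). This point: middle of the barrel, on its axis, 7 mm above the pad; grip across the barrel here. Barrel 12.5 mm across, stopper 15 mm; 11 to 20 g; it does not roll.
- tube_purple_1_stopper (a point): centre of the purple stopper of the same tube, 43 mm from the barrel point; the line between the two is the tube's axis.
- tube_purple_1: the same tube as a body; use the two points above to find it.
- tube_purple_2_barrel (a point): second purple-stoppered sample tube, white label, 89 mm long, lying on the pad (three tubes side by side, about 55 mm apart, stoppers roughly away from the robot). This point: middle of the barrel, on its axis, 7 mm above the pad; grip across the barrel here. Barrel 12.5 mm across, stopper 15 mm; 11 to 20 g; it does not roll.
- tube_purple_2_stopper (a point): centre of the purple stopper of the same tube, 43 mm from the barrel point; the line between the two is the tube's axis.
- tube_purple_2: the same tube as a body; use the two points above to find it.
- tube_red_barrel (a point): middle of the barrel of the red-stoppered tube (same size and shape), which lies on the pad among the purple ones and stays there.
- bench_pad: pale blue flat pad on which the three tubes lie, fixed, 118 mm (x) by 165 mm (y), 3 mm thick. Origin: centre of the underside. A printer's paper tray, 44 mm high, begins at world x 0.54 behind pad and card tray.
- oil_bottle: small brown bottle with black cap, 34 mm across, 78 mm high, standing behind the counter near the analyser; stays there. Origin: centre of its base.

How it is judged:
By the outcome, as a careful person would: the job done as asked, in the order asked, and still so for the second after the job is handed in, with the robot touching nothing.
It also fails if it takes over 72 s, if anything falls off the work surface, if the arm or the gripper's body presses on something with over 40 N, if the wrist force passes 120 N, or if a joint passes its speed limit or range.

### The arm

A 6-joint arm with a two-finger parallel gripper is mounted at the origin on a cart in front of the work surface, level with it; the furniture and walls round the work are solid. World frame = base frame: x ahead of the robot, y to its left, z up, the work surface at z = 0. Lengths are in m, angles in rad, forces in N, time in s.
With the tool pointing down it reaches from about 0.375 to 0.9 m from the base axis. Payload 3.1 kg.
Tool frame: the origin (TCP) lies on the centre line of the jaws, within the pads' length; the fingertips stand 25 mm ahead of it and the grasp point (between the pads) lies 6 mm ahead of it; x points along the fingers, y is the direction in which the jaws open and shut, and the axes are right-handed (so a half turn about x gives the same grasp; the last joint's range is limited). The gripper opens to 87 mm and grips with 3 to 60 N. Pads are 19 mm wide; open, the fingers measure 117 mm over their backs; the gripper's body (75 mm by 190 mm) begins 51 mm behind the grasp point.
Start: joints at [-1.317, 0.527, 1.433, -0, 1.181, -0.178], TCP at [0.262, -0.568, 0.248] pointing down, gripper open.
Joint ranges: [-3.08, 3.08], [-0.75, 2.2], [0.22, 2.44], [-1.43, 4.57], [0, 2.65], [-2.85, 2.85]. Speed limits (rad/s): [2.79, 2.79, 3.14, 3.14, 3.14, 3.14].

### API

Orientations are given as a unit quaternion [x, y, z, w].
In Python, from rig import robot gives the robot as it stands. The module is installed in compiled form; this text tells all that it offers.
- The arm moves only by the tool move_arm, never from a script. Its argument "commands" is a list of rows, each a list of 5 numbers: the gripper's target within -1 to 1 (shut at 1, half-way at 0, fully open at -1), then the shift along the tool's x, y, z in mm, then the turn about the tool's x in degrees. A call has 1 to 8 rows; each row is the pose to reach, as a shift and turn from the pose commanded when the call began, along the tool's axes at that moment; what a row does not reach only later rows make up. A row lasts 1/12 s, in which the tool goes at most 41.7 mm and 7.16 degrees, less where a joint would pass 70% of its speed; a pose out of reach is approached as far as the arm can. A call with a gripper value outside its range is refused whole. The fingers move at their own pace and stop on an object; "newtons" is the grip in N (left out, the last holds). Time passes only in rows, so rows that repeat a pose let the fingers close. It gives the time, the measured TCP pose, the force and the opening at its end, in the units of the state.
- robot.get_obs(): the state, without advancing time (a new reading comes with each control period).
- robot.camera(name): name is "scene" or "top" or "wrist"; returns a dict with "image" (420x560x3 uint8, red, green, blue), "fx", "fy", "cx", "cy" (pixels), "xyz" and "rotation" of the camera in the world; the wrist camera has in their place "tool_from_camera" (4x4, takes a point from camera to tool coordinates, whose origin is the TCP and whose axes are the tool frame's). Camera axes: x right, y down, z forward; pixel columns grow to the right and rows downward; lengths in m; the calibration is good to about 2 mm. A picture is of the moment at which its call begins: read the wrist's pose just before it. There is no depth.
- robot.hand_in(): hands the job in, once; it reports no verdict.
Trained networks look in a picture, given as the dict that the camera call returned (one of the last four; its "shot" number tells which), for a name from the list of things; names that differ only in an ending like _2 or _b are one class to them, and where a whole thing is asked for, a point or a joint stands for the part that bears it (a point fixed in the world has none). Each returns a list of dicts, best first, with "p" (0 to 1); they miss things now and then, are a little off and sometimes report something else, mostly with a low value. They report only what shows in the picture. A call takes as long as a camera call.
- robot.regions_of(picture, name): "pixels" (420x560 bool, what is visible of it) and "bbox" ([left, top, right, bottom] in pixels, round what is visible of it).
The state is a dict: "time": time; "q": joint angles; "joint_velocities": joint speeds; "joint_torque": joint torques, N m; "position": TCP position; "tool_rot": TCP orientation; "ft_force": force on the tool from outside, world axes, zero at the start; "moment": the same for the moment, N m; "grip_width": finger opening in m.
Only numpy, scipy, OpenCV 4.12 (cv2) and the standard library are available. Lean on these libraries where they do the work, as an engineer would, in place of code of your own. Each camera call takes 0.05 s, during which the arm holds its last target.

## Working session

There is one attempt and no reset: what is moved stays moved. The work goes in short steps, Python scripts to look and compute and a tool call to move; the robot and the scene stay as the last step left them, time stands still between calls to the robot, and variables do not carry over. Pictures are saved under pics/ and viewed, and the job is handed in when it is done.

Besides the shell and the picture viewer there is one more tool, called as name(argument=value, ...), one argument or row to a line, values as JSON. move_arm: Moves the arm, as the interface text tells. Its arguments: {"type":"object","properties":{"commands":{"type":"array","items":{"type":"array","items":{"type":"number"}}},"newtons":{"type":"number"}},"required":["commands"]}

```bash
mkdir -p pics; cat > h.py <<'E'
import numpy as np, cv2
from rig import robot
from scipy.spatial.transform import Rotation as R
def save(p,n): cv2.imwrite('pics/'+n+'.png',cv2.cvtColor(p['image'],cv2.COLOR_RGB2BGR))
def pose():
    o=robot.get_obs(); return np.array(o['position']),R.from_quat(o['tool_rot']).as_matrix(),o
def cam(p,T=None):
    if 'xyz' in p:
        r=np.array(p['rotation']); 
        if r.shape!=(3,3): r=R.from_quat(r).as_matrix()
        return np.array(p['xyz']),r
    t,Rm=T; M=np.array(p['tool_from_camera']); return t+Rm@M[:3,3],Rm@M[:3,:3]
def ray(p,uv,z,T=None):
    c,r=cam(p,T); d=r@np.array([(uv[0]-p['cx'])/p['fx'],(uv[1]-p['cy'])/p['fy'],1]); return c+d*(z-c[2])/d[2]
def proj(p,X,T=None):
    c,r=cam(p,T); v=r.T@(np.array(X)-c); return np.array([v[0]/v[2]*p['fx']+p['cx'],v[1]/v[2]*p['fy']+p['cy']])
def shift(target,T):
    return (T[1].T@(np.array(target)-T[0]))*1000
E
python3 - <<'E'
from h import *
t,Rm,o=pose(); print(o['time'],t,Rm.round(3),o['grip_width'])
for n in ['scene','top']:
    p=robot.camera(n); save(p,n+'0'); print(n,p['shot'],p['xyz'],np.array(p['rotation']).round(3),p['fx'])
    for k in ['tally','knob_grip','plunger_top','card_tray','tube_purple_1_barrel','tube_purple_1_stopper','tube_red_barrel','bench_pad','oil_bottle']:
        for d in robot.regions_of(p,k):
            ys,xs=np.nonzero(d['pixels']); print(k,round(d['p'],2),d['bbox'],xs.mean().round(1),ys.mean().round(1),len(xs))
print(robot.get_obs()['time'])
E
```

```text
0.0 [ 0.26143672 -0.56695026  0.24658741] [[-0.001  0.419 -0.908]
 [ 0.002 -0.908 -0.419]
 [-1.    -0.002 -0.   ]] 0.08721526789370548
scene 1 [0.35561529 0.39328325 1.04291367] [-0.161  0.951 -0.261  0.042] 477.8604944214925
tally 0.58 [225.7, 253.1, 312.8, 350.9] 269.9 301.6 4434
knob_grip 0.77 [272.3, 271.0, 293.6, 290.5] 281.5 279.7 256
plunger_top 0.44 [250.8, 306.3, 264.9, 325.3] 256.6 313.9 170
card_tray 0.8 [270.8, 185.4, 348.0, 259.5] 308.6 221.7 3475
tube_purple_1_barrel 0.62 [309.5, 164.7, 340.2, 184.9] 324.6 174.8 149
tube_purple_1_barrel 0.52 [274.9, 271.9, 293.6, 292.0] 281.9 279.2 313
tube_purple_1_stopper 0.49 [308.7, 166.8, 337.4, 182.5] 324.0 174.6 136
tube_red_barrel 0.57 [315.0, 153.3, 353.5, 163.3] 332.5 158.9 192
tube_red_barrel 0.56 [321.9, 137.7, 353.4, 148.1] 337.2 142.6 148
tube_red_barrel 0.43 [303.7, 134.0, 358.6, 189.7] 331.2 163.2 1510
bench_pad 0.72 [302.5, 132.6, 361.7, 188.3] 333.0 162.1 1818
bench_pad 0.41 [251.4, 306.9, 265.8, 322.4] 256.6 313.9 138
oil_bottle 0.54 [200.9, 292.4, 216.8, 313.1] 209.6 302.3 297
top 2 [ 0.37755395 -0.12398892  0.991558
[... 176 characters left out ...]
.54 [192.6, 205.9, 213.5, 229.5] 201.2 219.4 261
plunger_top 0.43 [150.3, 203.8, 164.0, 216.2] 157.2 207.7 132
card_tray 0.96 [249.9, 199.8, 326.3, 263.5] 286.8 228.7 4360
card_tray 0.68 [342.3, 212.4, 359.5, 249.4] 349.6 229.6 228
tube_purple_1_barrel 0.52 [344.6, 212.9, 356.8, 251.4] 349.9 229.2 208
tube_purple_1_stopper 0.73 [345.5, 210.4, 358.7, 248.7] 349.8 228.8 231
tube_purple_1_stopper 0.53 [248.1, 198.4, 327.4, 261.6] 286.6 228.5 4425
tube_red_barrel 0.63 [368.0, 213.5, 382.8, 254.0] 374.2 232.3 215
bench_pad 0.81 [337.4, 208.7, 412.8, 260.1] 373.1 233.2 3012
bench_pad 0.19 [248.8, 199.3, 326.3, 262.7] 286.7 228.6 4398
oil_bottle 0.75 [157.8, 153.1, 176.6, 171.7] 166.6 161.1 283
1.0
```

```bash
python3 - <<'E'
import cv2
a=cv2.imread('pics/top0.png')[140:280,120:420]; cv2.imwrite('pics/top0c.png',cv2.resize(a,None,fx=2.66,fy=2.66,interpolation=cv2.INTER_CUBIC))
a=cv2.imread('pics/scene0.png')[120:370,180:380]; cv2.imwrite('pics/scene0c.png',cv2.resize(a,None,fx=2.4,fy=2.4,interpolation=cv2.INTER_CUBIC))
E
```

```text
(no output)
```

View pics/top0c.png

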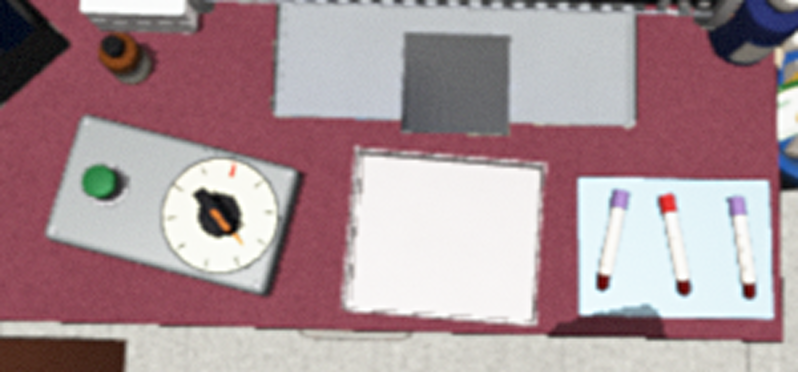

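View pics/scene0c.png

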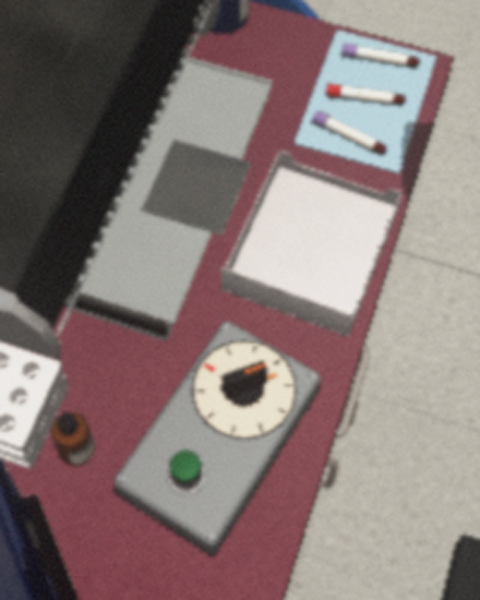

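View pics/top0.png

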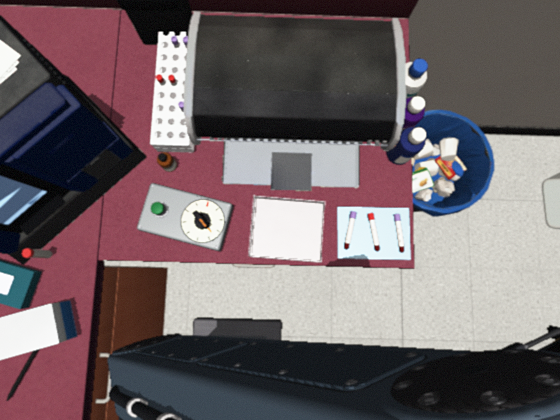

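The top view shows the tally at left (knob crop (218,214), pointer down-right, about 2.1 rad clockwise from the red mark at (233,170)). The tray is in the middle. The pad is at right, with tubes in the order purple, red, purple. Next I'll convert these to world positions.

```bash
cat > m.py <<'E'
from h import *
p=robot.camera('top'); s=robot.camera('scene')
q=lambda u,v:(u/2.66+120,v/2.66+140)
qs=lambda u,v:(u/2.4+180,v/2.4+120)
def show(n,pt,z,ps=None,zs=None):
    print(n,ray(p,q(*pt),z).round(4), ray(s,qs(*ps),z).round(4) if ps else '')
def tri(n,a,b):
    # least squares intersect
    A=[];B=[]
    for pic,uv in((p,q(*a)),(s,qs(*b))):
        c,r=cam(pic); d=r@np.array([(uv[0]-pic['cx'])/pic['fx'],(uv[1]-pic['cy'])/pic['fy'],1]); d/=np.linalg.norm(d)
        P=np.eye(3)-np.outer(d,d); A.append(P);B.append(P@c)
    print(n,'tri',np.linalg.solve(sum(A),sum(B)).round(4))
show('t1',(84,117),.047,(117,487));show('t2',(300,170),.047,(229,325));show('t3',(267,295),.047,(320,376));show('t4',(47,238),.047,(213,549))
show('plunger',(100,182),.079,(186,467))
tri('plunger',(100,182),(186,467))
show('dialc',(220,214),.05,(244,389))
show('red',(234,171),.05,(209,368))
show('knobtop',(218,213),.087,(245,380))
show('ptr',(222,222),.087,(262,368))
show('trayL',(358,150),.05);show('trayL2',(344,310),.05);show('R1',(545,165),.025);show('R2',(535,323),.025)
for n,a,b,sa,sb in (('L',(602,284),(621,198),(381,149),(320,118)),('red',(684,288),(668,203),(401,100),(333,90)),('R',(749,292),(737,204),(414,62),(348,50))):
    show(n+'end',a,.01,sa);show(n+'stop',b,.01,sb)
show('pad',(578,178),.003);show('pad',(768,180),.003);show('pad',(774,318),.003)
show('bottle',(116,45),.078,(72,425))
print(robot.get_obs()['time'])
E
python3 m.py
```

```text
t1 [0.5526 0.1421 0.047 ] [0.5489 0.1485 0.047 ]
t2 [ 0.5135 -0.0387  0.047 ] [ 0.5076 -0.0303  0.047 ]
t3 [ 0.4104 -0.0166  0.047 ] [ 0.4111 -0.0096  0.047 ]
t4 [0.4514 0.1647 0.047 ] [0.4512 0.1711 0.047 ]
plunger [0.4946 0.1165 0.079 ] [0.4934 0.1208 0.079 ]
plunger tri [0.495  0.1186 0.0712]
dialc [0.4748 0.0246 0.05  ] [0.473  0.0268 0.05  ]
red [0.5107 0.0151 0.05  ] [0.5102 0.018  0.05  ]
knobtop [0.4718 0.0204 0.087 ] [0.4705 0.0322 0.087 ]
ptr [0.4648 0.0169 0.087 ] [0.4599 0.0164 0.087 ]
trayL [ 0.5312 -0.0861  0.05  ] 
trayL2 [ 0.4    -0.0795  0.05  ] 
R1 [ 0.5272 -0.244   0.025 ] 
R2 [ 0.3944 -0.237   0.025 ] 
Lend [ 0.429  -0.2952  0.01  ] [ 0.4276 -0.2945  0.01  ]
Lstop [ 0.5028 -0.3115  0.01  ] [ 0.5014 -0.3114  0.01  ]
redend [ 0.4276 -0.3649  0.01  ] [ 0.4241 -0.364   0.01  ]
redstop [ 0.4997 -0.3519  0.01  ] [ 0.4988 -0.3522  0.01  ]
Rend [ 0.4258 -0.4202  0.01  ] [ 0.4239 -0.4197  0.01  ]
Rstop [ 0.5006 -0.4113  0.01  ] [ 0.4989 -0.4113  0.01  ]
pad [ 0.5201 -0.2755  0.003 ] 
pad [ 0.5233 -0.4408  0.003 ] 
pad [ 0.4047 -0.4432  0.003 ] 
bottle [0.607 0.112 0.078] [0.6008 0.1183 0.078 ]
1.1
```

move_arm(
  commands=[
    [-1,0,-449,-440,-22],
    [-1,0,-449,-440,-22],
    [-1,0,-449,-440,-22],
    [-1,0,-449,-440,-22],
    [-1,0,-449,-440,-22],
    [-1,0,-449,-440,-22],
    [-1,0,-449,-440,-22],
    [-1,0,-449,-440,-22],
  ],
)

```text
time: 1.77
position: [0.3742, -0.252, 0.2478]
tool_rot: [0.649, 0.28, -0.649, 0.28]
ft_force: [0.5, 0.8, 0.1]
grip_width: 0.0872
```

```bash
python3 - <<'E'
from h import *
T=pose(); print(T[0],T[1].round(3),T[2]['q'])
print(shift([.473,.0255,.22],T))
E
```

```text
[ 0.37417278 -0.25198621  0.24782502] [[ 0.001  0.728 -0.686]
 [-0.    -0.686 -0.728]
 [-1.     0.001 -0.   ]] [-8.41411979e-01  2.93811064e-01  1.85177399e+00  2.17744880e-04
  9.95228437e-01 -8.57112359e-02]
[  27.76236381 -118.42809846 -269.71036888]
```

move_arm(
  commands=[
    [-1,28,-118,-270,0],
    [-1,28,-118,-270,0],
    [-1,28,-118,-270,0],
    [-1,28,-118,-270,0],
    [-1,28,-118,-270,0],
    [-1,28,-118,-270,0],
    [-1,28,-118,-270,0],
    [-1,28,-118,-270,0],
  ],
)

```text
time: 2.43
position: [0.4742, 0.0293, 0.2194]
tool_rot: [0.649, 0.283, -0.647, 0.282]
ft_force: [-0.1, -1.3, 0.3]
grip_width: 0.0868
```

```bash
python3 - <<'E'
from h import *
T=pose(); print(T[0],T[1].round(3),T[2]['q'])
p=robot.camera('wrist'); save(p,'w1'); print(np.array(p['tool_from_camera']).round(3),p['fx'])
for k in ['knob_grip','plunger_top']:
    for d in robot.regions_of(p,k):
        ys,xs=np.nonzero(d['pixels']); print(k,round(d['p'],2),d['bbox'],xs.mean().round(1),ys.mean().round(1),len(xs))
print(proj(p,[.473,.0255,.087],T),proj(p,[.493,.119,.079],T))
print(robot.get_obs()['time'])
E
```

```text
[0.47415671 0.02933404 0.21938713] [[ 0.001  0.733 -0.681]
 [ 0.002 -0.681 -0.733]
 [-1.    -0.    -0.003]] [-0.17554828  0.36880687  1.83138687  0.00306217  0.94035622  0.57144512]
[[ 0.001 -0.293  0.956 -0.138]
 [ 1.     0.    -0.001  0.   ]
 [ 0.     0.956  0.293 -0.081]
 [ 0.     0.     0.     1.   ]] 341.99509636626755
knob_grip 0.56 [261.9, 178.4, 303.3, 237.1] 281.7 203.0 1449
knob_grip 0.46 [301.1, 1.9, 350.0, 42.1] 324.5 17.9 1577
plunger_top 0.9 [204.9, 84.0, 240.1, 122.6] 222.1 105.0 1041
plunger_top 0.54 [156.5, 30.0, 354.5, 262.5] 255.7 148.6 24010
plunger_top 0.32 [296.2, 220.5, 447.5, 361.7] 369.9 291.9 6207Traceback (most recent call last):
  File "<stdin>", line 7, in <module>
  File "h.py", line 16, in proj
    c,r=cam(p,T); v=r.T@(np.array(X)-c); return np.array([v[0]/v[2]*p['fx']+p['cx'],v[1]/v[2]*p['fy']+p['cy']])
        ~~~^^^^^
  File "h.py", line 12, in cam
    t,Rm=T; M=np.array(p['tool_from_camera']); return t+Rm@M[:3,3],Rm@M[:3,:3]
    ^^^^
ValueError: too many values to unpack (expected 2)
```

View pics/w1.png

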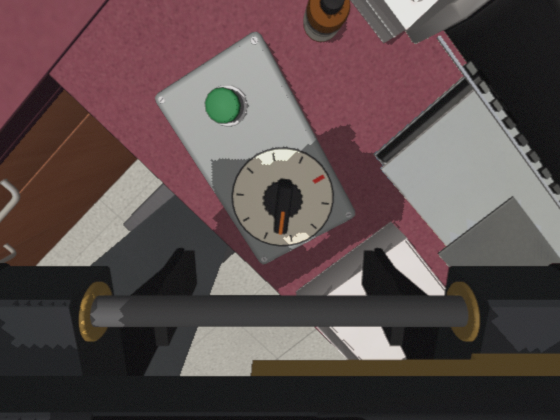

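The wrist view shows the knob at (283,205), its bar nearly vertical in the image with the orange half at the bottom. The red mark is at (319,180) and the plunger at (222,105).

```bash
sed -i 's/t,Rm=T; M/t,Rm=T[0],T[1]; M/' h.py; python3 - <<'E'
import cv2
a=cv2.imread('pics/w1.png')[130:260,215:350]; cv2.imwrite('pics/w1c.png',cv2.resize(a,None,fx=4,fy=4,interpolation=cv2.INTER_CUBIC))
E
python3 - <<'E'
from h import *
T=pose();p=robot.camera('wrist')
f=lambda u,v,z:print((u,v,z),ray(p,(u,v),z,T).round(4))
f(283,197,.047);f(319,180,.047);f(222,105,.079);f(285,183,.087);f(280,231,.087);f(256,36,.047);f(351,213,.047);f(158,98,.047)
print(proj(p,[.473,.0255,.087],T),T[2]['time'])
# analyser corner
t=robot.camera('top'); print(ray(t,(145,157),.363), ray(t,(145,157),.3))
E
```

```text
(283, 197, 0.047) [0.475  0.0204 0.047 ]
(319, 180, 0.047) [0.5103 0.0096 0.047 ]
(222, 105, 0.079) [0.4962 0.1134 0.079 ]
(285, 183, 0.087) [0.491  0.0359 0.087 ]
(280, 231, 0.087) [0.4599 0.0085 0.087 ]
(256, 36, 0.047) [0.5518 0.1356 0.047 ]
(351, 213, 0.047) [ 0.5115 -0.0353  0.047 ]
(158, 98, 0.047) [0.4564 0.1587 0.047 ]
[277.5842196 206.6644163] 2.5833
[0.53443123 0.06586487 0.363     ] [0.55015493 0.08489379 0.3       ]
```

View pics/w1c.png

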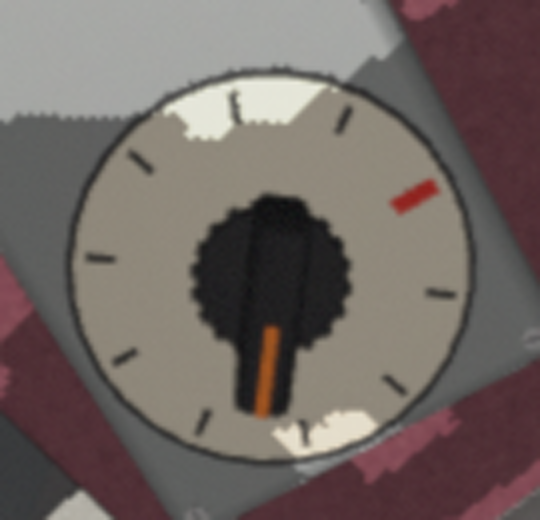

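```bash
python3 - <<'E'
from h import *
T=pose(); print(T[0],shift([.4745,.0235,.084],T),T[2]['q'])
E
```

```text
[0.47272317 0.02258203 0.21967172] [135.67109088   0.62647784  -1.94405192] [-1.88710468e-01  3.66705950e-01  1.83412362e+00 -6.15974517e-04
  9.40764748e-01  5.67895230e-01]
```

```bash
python3 - <<'E'
from h import *
for i in range(2):
    T=pose();p=robot.camera('wrist'); print(T[0],T[2]['joint_velocities'].round(3) if hasattr(T[2]['joint_velocities'],'round') else '')
save(p,'w2')
a=cv2.imread('pics/w2.png')[100:290,205:355]; cv2.imwrite('pics/w2c.png',cv2.resize(a,None,fx=3,fy=3,interpolation=cv2.INTER_CUBIC))
np.savez('w2.npz',t=T[0],R=T[1],M=p['tool_from_camera'],k=[p['fx'],p['fy'],p['cx'],p['cy']])
for k in ['knob_grip','plunger_top']:
    for d in robot.regions_of(p,k)[:2]:
        ys,xs=np.nonzero(d['pixels']); print(k,round(d['p'],2),d['bbox'],xs.mean().round(1),ys.mean().round(1),len(xs))
E
```

```text
[0.47272317 0.02258203 0.21967172] [-0.018 -0.004  0.001  0.002 -0.     0.003]
[0.47272017 0.02225316 0.21971513] [-0.009 -0.     0.001  0.004 -0.001  0.004]
knob_grip 0.6 [256.6, 169.3, 299.4, 229.5] 277.3 195.6 1469
plunger_top 0.84 [197.5, 78.3, 234.8, 115.3] 215.5 97.3 1011
```

View pics/w2c.png

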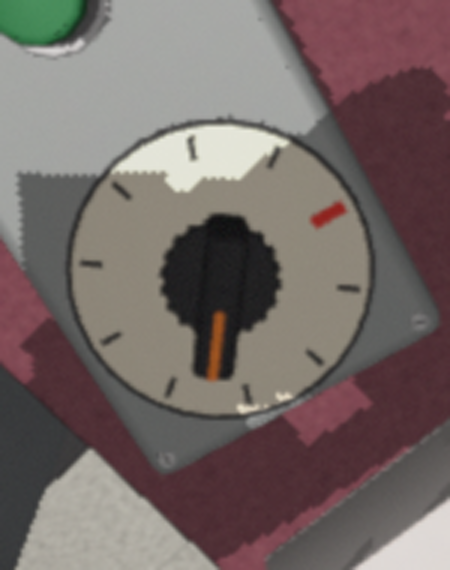

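```bash
python3 - <<'E'
from h import *
d=np.load('w2.npz'); p=dict(tool_from_camera=d['M'],fx=d['k'][0],fy=d['k'][1],cx=d['k'][2],cy=d['k'][3]); T=(d['t'],d['R'])
f=lambda n,u,v,z:print(n,ray(p,(u/3+205,v/3+100),z,T).round(4))
f('dial',221,270,.049);f('red',328,215,.049);f('far',226,217,.087);f('nearT',214,362,.087);f('nearB',213,378,.087);f('orange',219,315,.087);f('orange',212,378,.087)
print(ray(p,(215.5,97.3),.077,T))
for c in ([.473,.0255],[.4755,.0225]):
  for z in (.054,.087): print(c,z,(proj(p,c+[z],T)-[205,100])*3)
for a in (-2.3,-2.4,-2.5):
  for s in (-1,1): print(a,s,(proj(p,[.4745+s*.021*np.cos(a),.023+s*.021*np.sin(a),.087],T)-[205,100])*3)
E
```

```text
dial [0.4769 0.0267 0.049 ]
red [0.5123 0.0168 0.049 ]
far [0.4942 0.043  0.087 ]
nearT [0.4637 0.0156 0.087 ]
nearB [0.4603 0.0123 0.087 ]
orange [0.4741 0.0245 0.087 ]
orange [0.4601 0.0125 0.087 ]
[0.49675663 0.11926403 0.077     ]
[0.473, 0.0255] 0.054 [214.37469536 285.04112871]
[0.473, 0.0255] 0.087 [213.55017722 315.1017144 ]
[0.4755, 0.0225] 0.054 [227.07865827 286.50988404]
[0.4755, 0.0225] 0.087 [227.6775864  316.72067658]
-2.3 -1 [221.62891142 242.84639049]
-2.3 1 [225.83724025 389.65531678]
-2.4 -1 [229.44022774 243.01411271]
-2.4 1 [218.35896132 389.50124179]
-2.5 -1 [237.19127671 243.9459744 ]
-2.5 1 [210.93144243 388.64629875]
```

move_arm(
  commands=[
    [0.1,35,-1,-5,5],
    [0.1,70,-1,-5,5],
    [0.1,105,-1,-5,5],
    [0.1,125,-1,-5,5],
    [0.1,136,-1,-5,5],
    [0.1,136,-1,-5,5],
  ],
)

```text
time: 3.38
position: [0.4741, 0.0273, 0.0813]
tool_rot: [-0.659, -0.252, 0.663, -0.25]
ft_force: [-0.7, 0.2, 0.4]
grip_width: 0.0549
```

```bash
python3 - <<'E'
from h import *
p=robot.camera('wrist');T=pose(); print(T[0],T[1].round(3),T[2]['grip_width'],T[2]['ft_force'],T[2]['q'])
save(p,'w3')
E
```

```text
[0.47493301 0.02734649 0.08255802] [[-0.003  0.665 -0.747]
 [ 0.001 -0.747 -0.665]
 [-1.    -0.002  0.002]] 0.05091804298335592 [0.65629435 0.25389745 0.09026047] [-1.77974810e-01  6.20724995e-01  1.93523228e+00 -3.13285710e-05
  5.88570675e-01  6.66005421e-01]
```

View pics/w3.png

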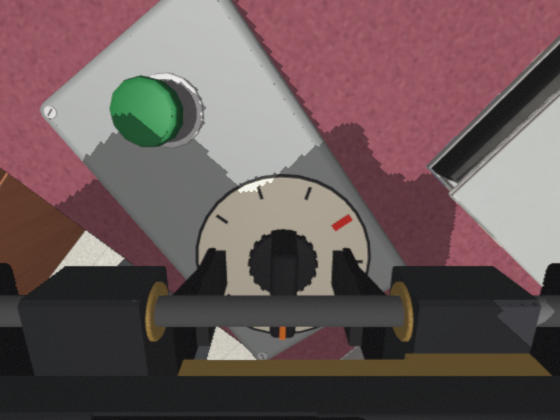

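The bar is vertical and centred between the fingers. Closing on it.

move_arm(
  commands=[
    [1,0,0,0,0],
    [1,0,0,0,0],
    [1,0,0,0,0],
    [1,0,0,0,0],
    [1,0,0,0,0],
    [1,0,0,0,0],
  ],
  newtons=12,
)

```text
time: 3.93
position: [0.4769, 0.0275, 0.0842]
tool_rot: [0.662, 0.251, -0.66, 0.253]
ft_force: [-0.7, -4.7, -0.8]
grip_width: 0.0118
```

move_arm(
  commands=[
    [1,0,0,0,-7],
    [1,0,0,0,-14],
    [1,0,0,0,-21],
    [1,0,0,0,-28],
    [1,0,0,0,-35],
    [1,0,0,0,-42],
    [1,0,0,0,-49],
    [1,0,0,0,-56],
  ],
)

```text
time: 4.6
position: [0.475, 0.0281, 0.0842]
tool_rot: [0.463, 0.534, -0.464, 0.534]
ft_force: [-1.9, -0.9, 6.4]
grip_width: 0.012
```

```bash
python3 - <<'E'
from h import *
T=pose(); print(T[0],T[1].round(3),T[2]['grip_width'],T[2]['ft_force'],T[2]['moment'],T[2]['q'])
E
```

```text
[0.47498489 0.02813627 0.08417501] [[-0.001  0.99   0.141]
 [-0.     0.141 -0.99 ]
 [-1.    -0.001 -0.   ]] 0.012037882614521243 [-1.93936127 -0.8853144   6.4497197 ] [-0.09911597  0.35126094  0.0003869 ] [-1.76164281e-01  6.17171978e-01  1.93545971e+00 -3.58479302e-04
  5.90042744e-01 -3.17174943e-01]
```

move_arm(
  commands=[
    [1,0,0,0,-7],
    [1,0,0,0,-14],
    [1,0,0,0,-21],
    [1,0,0,0,-28],
    [1,0,0,0,-35],
    [1,0,0,0,-42],
    [1,0,0,0,-49],
    [1,0,0,0,-56],
  ],
)

```text
time: 5.27
position: [0.4734, 0.0271, 0.0842]
tool_rot: [0.157, 0.691, -0.159, 0.688]
ft_force: [-5.7, -7.3, 8.6]
grip_width: 0.012
```

move_arm(
  commands=[
    [1,0,0,0,-4],
    [1,0,0,0,-7],
    [1,0,0,0,-9],
    [1,0,0,0,-10],
    [1,0,0,0,-10],
  ],
)

```text
time: 5.68
position: [0.4733, 0.0268, 0.0842]
tool_rot: [0.098, 0.702, -0.1, 0.699]
ft_force: [-6.6, -8.0, 8.8]
grip_width: 0.012
```

```bash
python3 - <<'E'
from h import *
T=pose(); print(T[0],np.arctan2(T[1][1,1],T[1][0,1]),T[2]['grip_width'],T[2]['ft_force'],T[2]['moment'],T[2]['joint_torque'],T[2]['q'])
E
```

```text
[0.47328123 0.02681737 0.08415858] 1.289950430770034 0.011958074315004286 [-6.61540257 -7.98686877  8.78462607] [-1.46298071e+00  7.83856678e-01 -6.94761843e-04] [  3.95368472 -33.86372566  -8.40782762   1.55591547  -1.06678907
  -0.08934021] [-0.17802233  0.61675891  1.93718486 -0.00508648  0.59209323 -1.46373906]
```

move_arm(
  commands=[
    [1,0,0,0,-2],
    [1,0,0,0,-3],
    [1,0,0,0,-3],
  ],
)

```text
time: 5.93
position: [0.4732, 0.0267, 0.0842]
tool_rot: [0.08, 0.704, -0.082, 0.701]
ft_force: [-5.8, -9.8, 7.9]
grip_width: 0.0119
```

```bash
cat > st.py <<'E'
from h import *
T=pose(); print(T[0].round(4),'yaw',np.arctan2(T[1][1,1],T[1][0,1]).round(4),T[2]['grip_width'],T[2]['ft_force'].round(2),T[2]['moment'].round(3),T[2]['joint_torque'][5],T[2]['q'][5])
E
python3 st.py
```

```text
[0.4732 0.0267 0.0842] yaw 1.3423 0.011877951015335928 [-5.83 -9.76  7.91] [-1.537  0.807 -0.017] -0.09488621028140187 -1.516084013571528
```

move_arm(
  commands=[
    [1,0,0,0,-2],
    [1,0,0,0,-3],
    [1,0,0,0,-3],
  ],
)

```text
time: 6.18
position: [0.4731, 0.0268, 0.0841]
tool_rot: [0.062, 0.706, -0.063, 0.702]
ft_force: [-5.9, -9.7, 8.7]
grip_width: 0.0124
```

```bash
python3 st.py
```

```text
[0.4731 0.0268 0.0841] yaw 1.3933 0.012408193362562821 [-5.91 -9.66  8.66] [-1.557  0.87  -0.253] -0.37468643859028816 -1.5676027291639032
```

The moment jumped to 0.25 N m, so the knob is on its stop. Releasing and lifting to look.

move_arm(
  commands=[
    [0,0,0,0,0],
    [0,0,0,0,0],
    [0,0,0,0,0],
    [0,0,0,0,0],
    [0,-35,0,0,0],
    [0,-75,0,0,0],
    [0,-115,0,0,0],
    [0,-135,0,0,0],
  ],
)

```text
time: 6.85
position: [0.4775, 0.0282, 0.2223]
tool_rot: [0.063, 0.702, -0.063, 0.706]
ft_force: [0.4, -0.0, -0.1]
grip_width: 0.0431
```

```bash
python3 - <<'E'
from h import *
p=robot.camera('wrist');p=robot.camera('wrist');T=pose(); print(T[0],T[2]['time'],T[2]['grip_width'])
save(p,'w4'); np.savez('w4.npz',t=T[0],R=T[1],M=p['tool_from_camera'],k=[p['fx'],p['fy'],p['cx'],p['cy']])
E
```

```text
[0.47847423 0.0280321  0.22235945] 6.95 0.04343201652050737
```

View pics/w4.png

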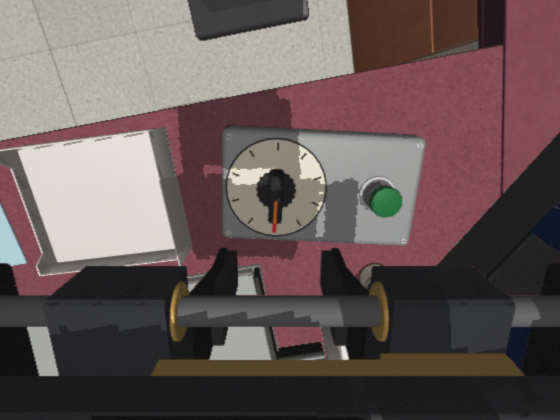

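```bash
python3 - <<'E'
import cv2
a=cv2.imread('pics/w4.png')[125:250,210:440]; cv2.imwrite('pics/w4c.png',cv2.resize(a,None,fx=3.4,fy=3.4,interpolation=cv2.INTER_CUBIC))
E
```

```text
(no output)
```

View pics/w4c.png

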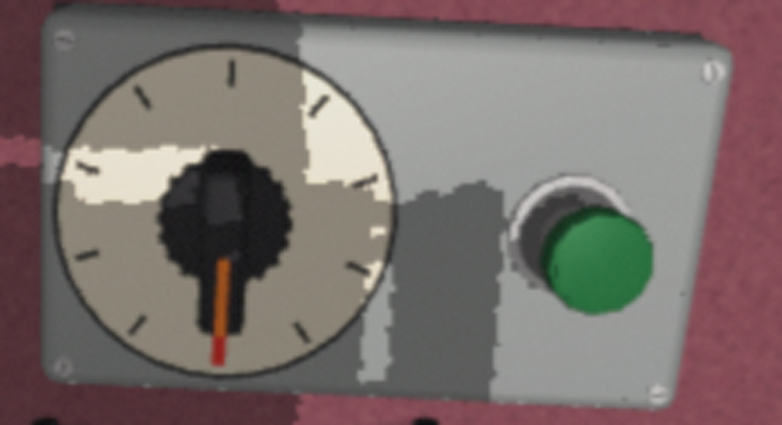

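The pointer lies on the red mark (crop (218,350)), so the counter is at zero. Now tube L.

move_arm(
  commands=[
    [0,22,-328,41,2],
    [0,22,-328,41,2],
    [0,22,-328,41,2],
    [0,22,-328,41,2],
    [0,22,-328,41,2],
    [0,22,-328,41,2],
    [0,22,-328,41,2],
    [0,22,-328,41,2],
  ],
)

```text
time: 7.62
position: [0.4566, -0.3036, 0.1948]
tool_rot: [0.076, 0.704, -0.075, 0.702]
ft_force: [0.7, -0.0, -0.5]
grip_width: 0.0434
```

move_arm(
  commands=[
    [0,0,0,0,0],
    [0,0,0,0,0],
    [0,0,0,0,0],
  ],
)

```text
time: 7.87
position: [0.4567, -0.3009, 0.1951]
tool_rot: [0.077, 0.704, -0.075, 0.702]
ft_force: [0.5, 0.0, 0.0]
grip_width: 0.0436
```

```bash
cat > look.py <<'E'
import sys
from h import *
p=robot.camera('wrist');p=robot.camera('wrist');T=pose(); print(T[0],'yaw',np.arctan2(T[1][1,1],T[1][0,1]),T[2]['time'],T[2]['grip_width'],T[2]['q'])
n=sys.argv[1]; save(p,n); np.savez(n+'.npz',t=T[0],R=T[1],M=p['tool_from_camera'],k=[p['fx'],p['fy'],p['cx'],p['cy']])
for k in sys.argv[2:]:
    for d in robot.regions_of(p,k)[:4]:
        m=d['pixels'];ys,xs=np.nonzero(m); w=np.linalg.eigh(np.cov(xs,ys))[1][:,1]; print(k,round(d['p'],2),np.round(d['bbox']),xs.mean().round(1),ys.mean().round(1),len(xs),w.round(3))
E
python3 look.py w5 tube_purple_1 tube_red_barrel bench_pad
```

```text
[ 0.45713104 -0.30002986  0.19572796] yaw 1.3581649651811434 7.9667 0.04360250648800123 [-7.85394631e-01  4.92780501e-01  1.68076372e+00  3.69023586e-04
  9.70780615e-01 -2.14377023e+00]
tube_purple_1 0.72 [271. 158. 287. 253.] 278.1 202.3 1106 [0.007 1.   ]
tube_purple_1 0.61 [144. 186. 190. 266.] 167.2 224.1 1284 [0.427 0.904]
tube_red_barrel 0.93 [200. 169. 248. 256.] 223.1 212.6 1208 [0.446 0.895]
bench_pad 0.72 [125. 136. 311. 271.] 224.5 201.2 14179 [-0.995  0.103]
```

View pics/w5.png

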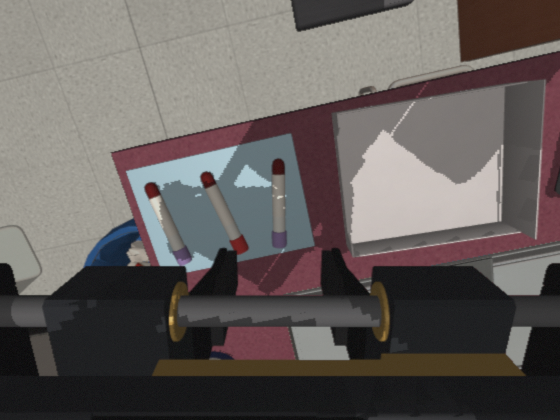

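```bash
cat > w.py <<'E'
from h import *
def load(n):
    d=np.load(n+'.npz'); return dict(tool_from_camera=d['M'],fx=d['k'][0],fy=d['k'][1],cx=d['k'][2],cy=d['k'][3]),(d['t'],d['R'])
E
python3 - <<'E'
from w import *
p,T=load('w5')
for n,u,v in (('tip',278,159),('mid',278.3,203),('stop',279,241),('end',279,248)): print(n,ray(p,(u,v),.011,T))
for n,u,v in (('redtip',206,172),('redstop',241,250),('Rtip',151,184),('Rstop',185,262)): print(n,ray(p,(u,v),.011,T).round(4))
for n,u,v,z in (('tray near-left floor',340,112,.0),('nr',500,85,.05),('far',355,255,.0),('farL',540,237,.05)): print(n,ray(p,(u,v),z,T).round(4))
a=ray(p,(278,159),.011,T);b=ray(p,(279,248),.011,T); print(np.linalg.norm(b-a),np.arctan2(*(b-a)[1::-1]))
o=robot.get_obs();P=pose()
u=(a-b)/np.linalg.norm(b-a); g=b+u*.0495; g[2]=.031; print(g,shift(g,P))
E
```

```text
tip [ 0.42500018 -0.29341353  0.011     ]
mid [ 0.46716215 -0.30225013  0.011     ]
stop [ 0.50638951 -0.31001513  0.011     ]
end [ 0.51388587 -0.31163307  0.011     ]
redtip [ 0.4226 -0.3631  0.011 ]
redstop [ 0.5078 -0.35    0.011 ]
Rtip [ 0.4227 -0.418   0.011 ]
Rstop [ 0.5086 -0.4098  0.011 ]
tray near-left floor [ 0.3958 -0.2276  0.    ]
nr [ 0.3996 -0.1105  0.05  ]
far [ 0.5435 -0.2354  0.    ]
farL [ 0.5364 -0.0792  0.05  ]
0.09073377533708778 -0.2021767307152575
[ 0.4653941  -0.30169336  0.031     ] [165.52473136   0.32774336   7.82763222]
```

The tube is vertical at column 279, centred between the fingers. Going down and gripping.

move_arm(
  commands=[
    [0,40,0,6,0],
    [0,80,0,6,0],
    [0,115,0,6,0],
    [0,145,0,6,0],
    [0,158,0,6,0],
    [0,164,0,6,0],
    [0,164,0,6,0],
    [0,164,0,6,0],
  ],
)

```text
time: 8.78
position: [0.4641, -0.3032, 0.0332]
tool_rot: [0.075, 0.703, -0.075, 0.703]
ft_force: [0.1, 0.3, -0.8]
grip_width: 0.0435
```

```bash
python3 st.py
```

```text
[ 0.4641 -0.3032  0.0332] yaw 1.3577 0.04348450518394169 [ 0.07  0.26 -0.77] [ 0.121 -0.138  0.054] 0.0010948265116894618 -2.138030344613425
```

move_arm(
  commands=[
    [1,0,0,0,0],
    [1,0,0,0,0],
    [1,0,0,0,0],
    [1,0,0,0,0],
    [1,0,0,0,0],
    [1,0,0,0,0],
  ],
  newtons=8,
)

```text
time: 9.28
position: [0.4635, -0.3034, 0.0329]
tool_rot: [0.075, 0.703, -0.076, 0.703]
ft_force: [0.1, 0.5, 0.8]
grip_width: 0.0123
```

move_arm(
  commands=[
    [1,-10,0,0,0],
    [1,-30,0,0,0],
    [1,-60,0,0,0],
    [1,-90,0,0,0],
    [1,-100,0,0,0],
    [1,-100,0,0,0],
  ],
)

```text
time: 9.78
position: [0.4649, -0.3046, 0.1359]
tool_rot: [0.074, 0.701, -0.077, 0.705]
ft_force: [-0.2, 0.1, -0.0]
grip_width: 0.0123
```

```bash
python3 st.py; python3 look.py w6 card_tray
```

```text
[ 0.4649 -0.3046  0.1359] yaw 1.3569 0.01229085897061669 [-0.24  0.11 -0.  ] [ 0.135 -0.11  -0.024] 0.0021768422448076308 -2.1380156157511223
[ 0.46317572 -0.30301816  0.13261766] yaw 1.356778093394731 9.8833 0.012716923841375963 [-7.81255724e-01  5.94826280e-01  1.71479877e+00  1.56071288e-05
  8.31892630e-01 -2.13804433e+00]
card_tray 0.7 [348.  66. 560. 273.] 459.2 172.6 37090 [-0.939  0.344]
```

View pics/w6.png

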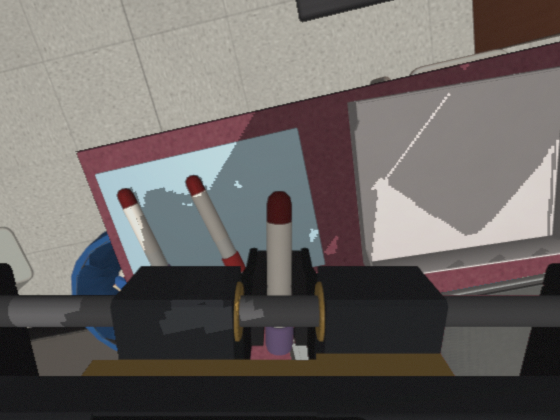

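The tube is held level between the fingers. Carrying it over the left half of the tray.

move_arm(
  commands=[
    [1,0,30,-7,-2],
    [1,0,65,-15,-5],
    [1,0,105,-25,-8],
    [1,0,140,-33,-9],
    [1,0,160,-38,-9.5],
    [1,0,166,-39,-9.5],
    [1,0,166,-39,-9.5],
    [1,0,166,-39,-9.5],
  ],
)

```text
time: 10.6
position: [0.4608, -0.1332, 0.1318]
tool_rot: [0.017, 0.707, -0.017, 0.707]
ft_force: [-0.2, 0.3, -0.8]
grip_width: 0.0126
```

```bash
python3 look.py w7
```

```text
[ 0.46112716 -0.13422477  0.13214123] yaw 1.5213244233911667 10.7 0.01233562786040656 [-5.16323003e-01  5.26208728e-01  1.89731614e+00 -4.08570003e-04
  7.17474694e-01 -2.03733977e+00]
```

View pics/w7.png

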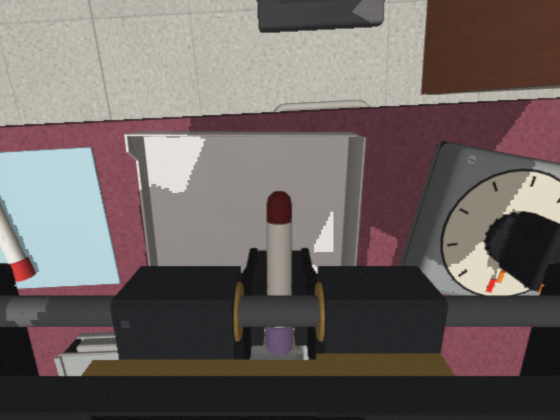

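move_arm(
  commands=[
    [1,25,0,0,0],
    [1,50,0,0,0],
    [1,72,0,0,0],
    [1,86,0,0,0],
    [1,92,0,0,0],
    [1,95,0,0,0],
    [1,97,0,0,0],
    [1,97,0,0,0],
  ],
)

```text
time: 11.37
position: [0.4609, -0.1334, 0.0358]
tool_rot: [0.017, 0.707, -0.017, 0.707]
ft_force: [1.0, 1.0, 0.2]
grip_width: 0.0124
```

```bash
python3 st.py
```

```text
[ 0.4609 -0.1334  0.0358] yaw 1.5218 0.012409359033546705 [1.01 1.02 0.19] [ 0.11  -0.122 -0.009] -0.0007725762770860456 -2.037045326542146
```

move_arm(
  commands=[
    [1,1,0,0,0],
    [1,2,0,0,0],
    [1,3,0,0,0],
    [1,3.5,0,0,0],
    [1,3.5,0,0,0],
    [1,3.5,0,0,0],
  ],
)

```text
time: 11.87
position: [0.4606, -0.1327, 0.0322]
tool_rot: [0.017, 0.707, -0.017, 0.707]
ft_force: [0.5, 0.7, 0.1]
grip_width: 0.0122
```

```bash
python3 st.py
```

```text
[ 0.4606 -0.1327  0.0322] yaw 1.5228 0.012243678399656684 [0.45 0.72 0.12] [ 0.088 -0.114  0.008] -5.3030622666483396e-05 -2.0369646740182747
```

move_arm(
  commands=[
    [1,0.5,0,0,0],
    [1,1,0,0,0],
    [1,1,0,0,0],
    [1,1,0,0,0],
  ],
)

```text
time: 12.2
position: [0.4606, -0.1327, 0.0314]
tool_rot: [0.017, 0.707, -0.017, 0.707]
ft_force: [-0.9, 0.9, 5.8]
grip_width: 0.0121
```

```bash
python3 st.py
```

```text
[ 0.4606 -0.1327  0.0314] yaw 1.5226 0.012059575950817653 [-0.95  0.93  5.81] [ 0.184 -0.093 -0.008] 0.00125357855722541 -2.036969596935945
```

move_arm(
  commands=[
    [1,-0.5,0,0,0],
    [0.3,-0.5,0,0,0],
    [0.3,-0.5,0,0,0],
    [0.3,-0.5,0,0,0],
    [0.3,-0.5,0,0,0],
    [0.3,-20,0,0,0],
    [0.3,-60,0,0,0],
    [0.3,-100,0,0,0],
  ],
)

```text
time: 12.87
position: [0.4593, -0.1321, 0.1307]
tool_rot: [0.018, 0.709, -0.016, 0.705]
ft_force: [1.0, -0.3, 0.8]
grip_width: 0.0304
```

```bash
python3 look.py w8 tube_purple_1; python3 -c "
from h import *
P=pose();print(shift([.4955,.1195,.135],P))"
```

```text
[ 0.46363464 -0.13430129  0.1358185 ] yaw 1.522970653925368 12.9667 0.030366175288308712 [-5.13989878e-01  5.18915657e-01  1.89584578e+00  1.77172058e-06
  7.15689654e-01 -2.03698678e+00]
tube_purple_1 0.58 [272. 152. 291. 265.] 280.6 208.5 1745 [-0.  1.]
[ -1.91956097 254.4725358   20.96580945]
```

View pics/w8.png

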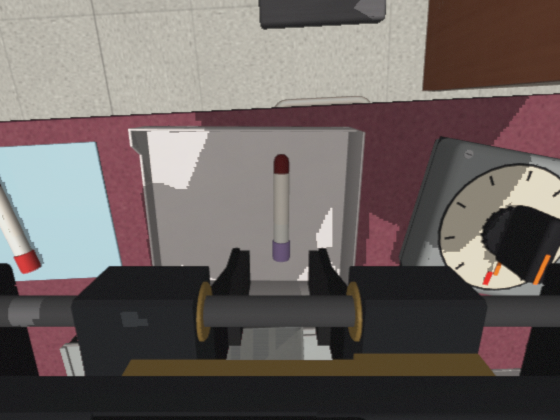

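The first tube lies flat in the tray at (281,208). Moving over to the plunger with the fingers closing.

move_arm(
  commands=[
    [1,0,40,3,-7],
    [1,0,80,6,-14],
    [1,0,120,10,-21],
    [1,0,160,13,-28],
    [1,0,200,16,-35],
    [1,0,235,19,-42],
    [1,0,250,20.5,-49],
    [1,0,254,21,-51],
  ],
)

```text
time: 13.68
position: [0.4928, 0.1231, 0.1296]
tool_rot: [-0.291, 0.645, 0.292, 0.643]
ft_force: [0.5, -0.2, -0.3]
grip_width: 0.0003
```

move_arm(
  commands=[
    [1,0,0,0,0],
    [1,0,0,0,0],
  ],
)

```text
time: 13.85
position: [0.4928, 0.1202, 0.1298]
tool_rot: [-0.289, 0.646, 0.289, 0.644]
ft_force: [-0.5, -0.2, -0.7]
grip_width: 0.0004
```

```bash
python3 st.py; python3 look.py w9 plunger_top; python3 -c "
from w import *
p,T=load('w9');print(proj(p,[.4955,.1195,.079],T))"
```

```text
[0.4928 0.1202 0.1298] yaw 2.4125 0.0004451340655300857 [-0.49 -0.17 -0.7 ] [ 0.15  -0.037  0.047] -0.02467853541020304 -2.393777015501965
[0.49313916 0.11931964 0.13028237] yaw 2.4110131319556305 13.95 0.0006113612321975908 [ 1.69115051e-02  5.54958475e-01  1.83031443e+00 -1.90547022e-04
  7.58269350e-01 -2.39396411e+00]
plunger_top 0.72 [252. 221. 294. 257.] 271.5 239.3 913 [-0.961  0.275]
plunger_top 0.47 [142.  70. 232. 133.] 190.7 105.3 3817 [-0.92   0.393]
[276.20386294 249.25426405]
```

View pics/w9.png

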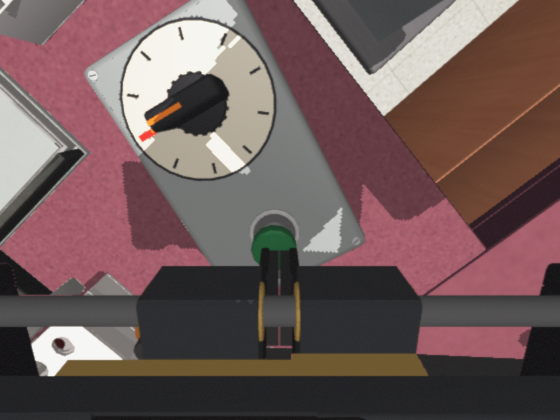

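```bash
python3 - <<'E'
from w import *
p,T=load('w9')
print(proj(p,[T[0][0],T[0][1],.079],T),proj(p,[T[0][0],T[0][1],.105],T))
for v in (239,242,245): print(ray(p,(273,v),.079,T), shift(ray(p,(273,v),.079,T),T))
# ring of plunger top
c=np.array([.4955,.1195,.079])
for cc in ([.4955,.1195],[.497,.122],[.499,.1245]):
  q=np.array([proj(p,[cc[0]+.014*np.cos(a),cc[1]+.014*np.sin(a),.079],T) for a in np.linspace(0,6.28,60)]); print(cc,q.min(0),q.max(0))
a=cv2.imread('pics/w9.png')[190:270,220:330]; cv2.imwrite('pics/w9c.png',cv2.resize(a,None,fx=6,fy=6,interpolation=cv2.INTER_CUBIC))
E
```

```text
[278.93834717 246.60952694] [279.05510243 266.06307821]
[0.49250667 0.11333303 0.079     ] [51.2844819  -3.592564   -4.80791712]
[0.49379161 0.11475269 0.079     ] [51.2817472  -3.60222698 -2.89313082]
[0.49508363 0.11618018 0.079     ] [51.27899743 -3.61194321 -0.96779207]
[0.4955, 0.1195] [252.82328392 227.25223633] [299.57219728 270.41562091]
[0.497, 0.122] [253.84594264 231.82722798] [300.40514385 274.64108942]
[0.499, 0.1245] [254.2549165  236.89144166] [300.60418965 279.32018009]
```

View pics/w9c.png

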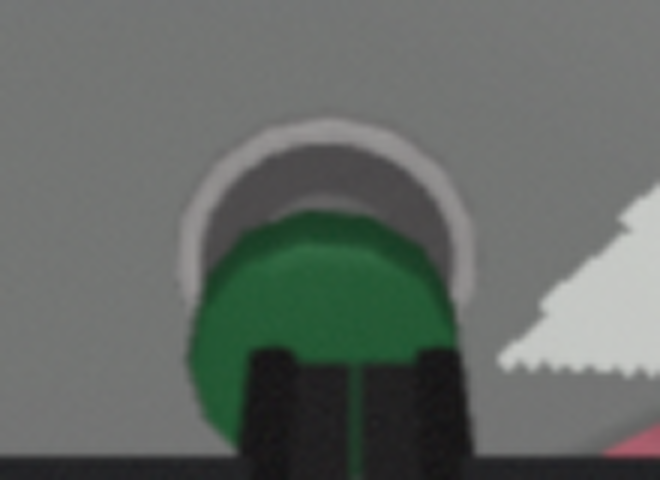

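The plunger's top face is centred near (274,252), about 3 mm left of the fingertips. I'll correct that and come down just short of contact.

move_arm(
  commands=[
    [1,8,-3,3.5,0],
    [1,16,-3,3.5,0],
    [1,20,-3,3.5,0],
    [1,22,-3,3.5,0],
    [1,22,-3,3.5,0],
  ],
)

```text
time: 14.42
position: [0.4977, 0.1203, 0.1081]
tool_rot: [-0.289, 0.646, 0.289, 0.645]
ft_force: [0.4, -0.5, -0.5]
grip_width: 0.0006
```

move_arm(
  commands=[
    [1,2.5,0,0,0],
    [1,5,0,0,0],
    [1,7.5,0,0,0],
    [1,10,0,0,0],
    [1,12.5,0,0,0],
    [1,15,0,0,0],
    [1,16,0,0,0],
    [1,16,0,0,0],
  ],
)

```text
time: 15.08
position: [0.4985, 0.1206, 0.0934]
tool_rot: [-0.289, 0.645, 0.289, 0.646]
ft_force: [-0.3, 0.1, 5.0]
grip_width: 0.0006
```

```bash
python3 st.py
```

```text
[0.4985 0.1206 0.0934] yaw 2.4129 0.0006239676336493382 [-0.28  0.1   4.98] [ 0.035  0.048 -0.011] -0.0013227427916717716 -2.393601142175296
```

move_arm(
  commands=[
    [1,1.5,0,0,0],
    [1,3,0,0,0],
    [1,3,0,0,0],
  ],
)

```text
time: 15.33
position: [0.4986, 0.1206, 0.0922]
tool_rot: [-0.289, 0.645, 0.289, 0.646]
ft_force: [-3.3, -2.1, 18.5]
grip_width: 0.0006
```

```bash
python3 st.py
```

```text
[0.4986 0.1206 0.0922] yaw 2.4132 0.0006280161235102182 [-3.33 -2.11 18.55] [-0.027  0.617 -0.028] -0.003697873471537605 -2.3936063612086933
```

18.5 N at z 0.0922 puts the plunger on its hard stop. Letting it up.

move_arm(
  commands=[
    [1,-3,0,0,0],
    [1,-6,0,0,0],
    [1,-10,0,0,0],
    [1,-14,0,0,0],
    [1,-20,0,0,0],
    [1,-35,0,0,0],
    [1,-60,0,0,0],
    [1,-60,0,0,0],
  ],
)

```text
time: 16.0
position: [0.5005, 0.1208, 0.1533]
tool_rot: [-0.29, 0.643, 0.288, 0.647]
ft_force: [1.3, 0.5, 0.9]
grip_width: 0.0003
```

```bash
python3 look.py w10 ; python3 -c "
from h import *
P=pose();print(shift([.462,-.414,.195],P))
a=cv2.imread('pics/w10.png')[0:270,50:410]; cv2.imwrite('pics/w10c.png',cv2.resize(a,None,fx=2.2,fy=2.2,interpolation=cv2.INTER_CUBIC))"
```

```text
[0.49880722 0.12063213 0.15076763] yaw 2.412796743888885 16.1 0.0005724377720522524 [ 1.92256349e-02  5.24138311e-01  1.80413489e+00  1.01016823e-04
  8.11329132e-01 -2.39364158e+00]
[ -44.3650929  -328.65464633 -423.27373556]
```

View pics/w10c.png

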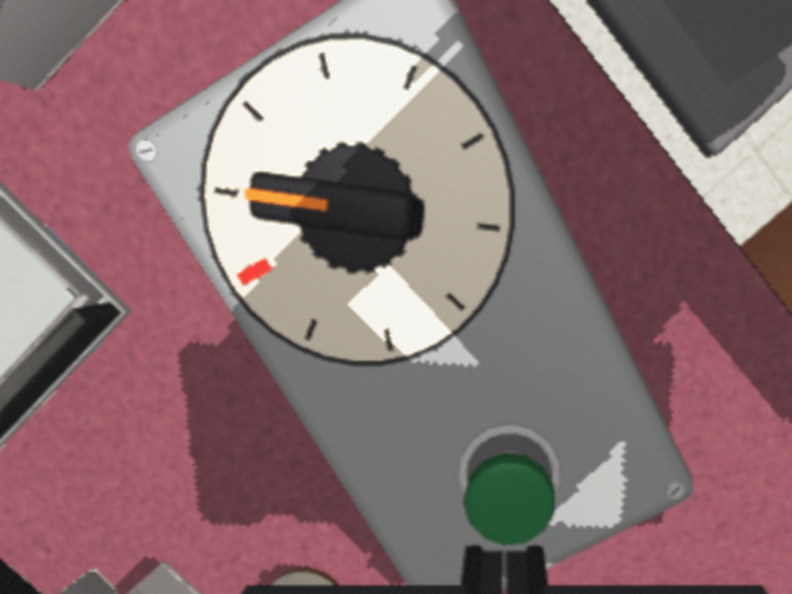

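The pointer is on mark 1 and the plunger is up again. Now to the second purple tube.

move_arm(
  commands=[
    [0,-44,-329,-423,43],
    [0,-44,-329,-423,43],
    [0,-44,-329,-423,43],
    [0,-44,-329,-423,43],
    [0,-44,-329,-423,43],
    [0,-44,-329,-423,43],
    [0,-44,-329,-423,43],
    [0,-44,-329,-423,43],
  ],
)

```text
time: 16.77
position: [0.4745, -0.2124, 0.1762]
tool_rot: [-0.031, 0.707, 0.033, 0.706]
ft_force: [0.7, -1.1, -0.5]
grip_width: 0.041
```

```bash
python3 st.py; python3 -c "
from h import *
P=pose();print(shift([.462,-.414,.195],P))"
```

```text
[ 0.4745 -0.2124  0.1762] yaw 1.6616 0.041005495122375696 [ 0.68 -1.13 -0.54] [ 0.12  -0.189 -0.044] 0.6032479740679264 -2.2978312653785427
[ -19.13698861 -199.63517377  -30.78212551]
```

move_arm(
  commands=[
    [0,-19,-200,-31,0],
    [0,-19,-200,-31,0],
    [0,-19,-200,-31,0],
    [0,-19,-200,-31,0],
    [0,-19,-200,-31,0],
    [0,-19,-200,-31,0],
    [0,-19,-200,-31,0],
    [0,-19,-200,-31,0],
  ],
)

```text
time: 17.43
position: [0.4623, -0.4117, 0.1946]
tool_rot: [-0.031, 0.707, 0.033, 0.706]
ft_force: [-1.2, 0.7, -0.2]
grip_width: 0.0436
```

```bash
python3 look.py w11 tube_purple_1
```

```text
[ 0.46282652 -0.41074367  0.19516471] yaw 1.6634515070864693 17.5333 0.04369334864929105 [-9.06326995e-01  5.81181490e-01  1.49694456e+00  3.08959440e-04
  1.06701036e+00 -2.56993077e+00]
tube_purple_1 0.67 [265. 151. 282. 237.] 273.5 194.1 1206 [0.052 0.999]
tube_purple_1 0.64 [530. 186. 560. 264.] 548.8 231.9 982 [-0.268  0.964]
```

View pics/w11.png

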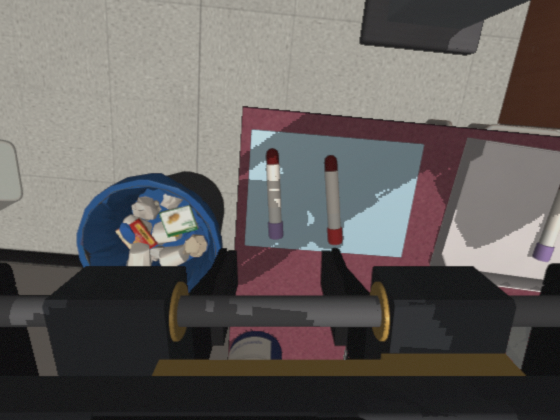

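```bash
python3 - <<'E'
from w import *
p,T=load('w11')
a=ray(p,(272,150),.011,T);b=ray(p,(276,240),.011,T)
print(a,b,np.linalg.norm(b-a),np.arctan2(*(b-a)[1::-1]))
P=pose();u=(a-b)/np.linalg.norm(b-a); g=b+u*.0495; g[2]=.031;print(P[0],g,shift(g,P))
g=(a+b)/2;g[2]=.031;print(g,shift(g,P))
E
```

```text
[ 0.42234718 -0.42023274  0.011     ] [ 0.51188343 -0.40838576  0.011     ] 0.09031661590283072 0.13155084134548675
[ 0.46309478 -0.41081889  0.1955368 ] [ 0.46281112 -0.41487876  0.031     ] [164.52752714  -4.40589279  -0.44945101]
[ 0.4671153  -0.41430925  0.031     ] [164.52238101  -4.23875386   3.88901968]
```

The second purple tube is at columns 272–276, about 4 mm to the left. Correcting and picking it up.

move_arm(
  commands=[
    [0,40,-4.3,0,-2.2],
    [0,80,-4.3,0,-2.2],
    [0,115,-4.3,0,-2.2],
    [0,145,-4.3,0,-2.2],
    [0,158,-4.3,0,-2.2],
    [0,163.5,-4.3,0,-2.2],
    [0,163.5,-4.3,0,-2.2],
    [0,163.5,-4.3,0,-2.2],
  ],
)

```text
time: 18.25
position: [0.4646, -0.4176, 0.0342]
tool_rot: [-0.047, 0.705, 0.045, 0.706]
ft_force: [0.8, -0.5, 0.4]
grip_width: 0.0432
```

```bash
python3 st.py
```

```text
[ 0.4646 -0.4176  0.0342] yaw 1.7014 0.04317866814148558 [ 0.77 -0.45  0.41] [ 0.152 -0.154  0.035] 0.0015189539772109129 -2.6122862405910556
```

move_arm(
  commands=[
    [1,0,0,0,0],
    [1,0,0,0,0],
    [1,0,0,0,0],
    [1,0,0,0,0],
    [1,0,0,0,0],
    [1,0,0,0,0],
  ],
  newtons=8,
)

```text
time: 18.75
position: [0.4636, -0.4173, 0.0332]
tool_rot: [-0.046, 0.706, 0.046, 0.706]
ft_force: [0.2, -0.0, 3.2]
grip_width: 0.0121
```

```bash
python3 st.py
```

```text
[ 0.4636 -0.4173  0.0332] yaw 1.7005 0.012142175245168552 [ 0.22 -0.    3.17] [ 0.017 -0.129 -0.014] -0.0010096997721120715 -2.6122793601656173
```

move_arm(
  commands=[
    [1,-10,0,0,0],
    [1,-30,0,0,0],
    [1,-60,0,0,0],
    [1,-90,0,0,0],
    [1,-100,0,0,0],
    [1,-100,0,0,0],
  ],
)

```text
time: 19.25
position: [0.465, -0.419, 0.1366]
tool_rot: [-0.048, 0.704, 0.044, 0.707]
ft_force: [0.7, -0.4, -0.2]
grip_width: 0.0121
```

```bash
python3 look.py w12;  python3 -c "
from h import *
P=pose();print(shift([.460,-.190,.132],P))"
```

```text
[ 0.46335405 -0.41682671  0.13274608] yaw 1.700619531173059 19.35 0.012547692689235213 [-9.11657257e-01  6.67363797e-01  1.53293571e+00  4.70057818e-05
  9.41586181e-01 -2.61230447e+00]
[  0.80440452 225.35191934  26.03898591]
```

View pics/w12.png

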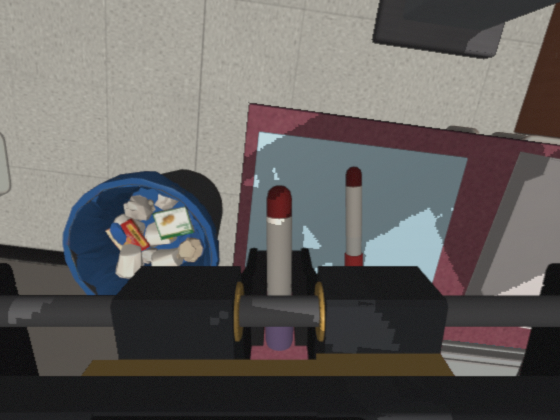

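move_arm(
  commands=[
    [1,0,30,3,2],
    [1,0,70,8,5],
    [1,0,110,13,8],
    [1,0,150,18,10],
    [1,0,185,22,10],
    [1,0,212,25,10],
    [1,0,223,26,10],
    [1,0,223,26,10],
  ],
)

```text
time: 20.02
position: [0.4587, -0.1893, 0.1313]
tool_rot: [0.016, 0.709, -0.013, 0.705]
ft_force: [0.5, -0.4, -0.1]
grip_width: 0.0121
```

```bash
python3 look.py w13
```

```text
[ 0.46082296 -0.19330334  0.13211511] yaw 1.5269202456357247 20.1167 0.012310803791069545 [-6.20913870e-01  5.44160206e-01  1.84915774e+00 -6.58881563e-04
  7.48353054e-01 -2.14735121e+00]
```

View pics/w13.png

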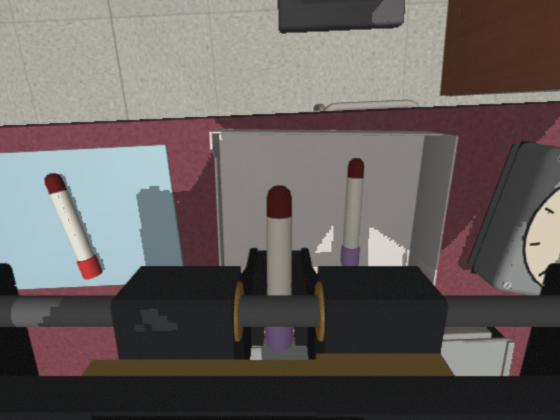

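move_arm(
  commands=[
    [1,25,0,0,0],
    [1,50,0,0,0],
    [1,72,0,0,0],
    [1,86,0,0,0],
    [1,92,0,0,0],
    [1,95,0,0,0],
    [1,97,0,0,0],
    [1,97,0,0,0],
  ],
)

```text
time: 20.78
position: [0.4609, -0.1936, 0.036]
tool_rot: [0.016, 0.707, -0.016, 0.707]
ft_force: [0.4, 0.4, -0.1]
grip_width: 0.0125
```

move_arm(
  commands=[
    [1,1,0,0,0],
    [1,2,0,0,0],
    [1,3,0,0,0],
    [1,3,0,0,0],
    [1,3,0,0,0],
  ],
)

```text
time: 21.2
position: [0.4607, -0.1927, 0.0331]
tool_rot: [0.016, 0.707, -0.016, 0.707]
ft_force: [-1.0, -0.2, 0.7]
grip_width: 0.0127
```

```bash
python3 st.py
```

```text
[ 0.4607 -0.1927  0.0331] yaw 1.5263 0.012678206806418691 [-1.01 -0.19  0.71] [ 0.14  -0.103  0.011] -0.00018669477867661044 -2.146641391889209
```

move_arm(
  commands=[
    [1,0.5,0,0,0],
    [1,1,0,0,0],
    [1,1,0,0,0],
    [1,1,0,0,0],
  ],
)

```text
time: 21.53
position: [0.4605, -0.1926, 0.0318]
tool_rot: [0.016, 0.707, -0.016, 0.707]
ft_force: [0.2, -0.3, -0.4]
grip_width: 0.0123
```

```bash
python3 st.py
```

```text
[ 0.4605 -0.1926  0.0318] yaw 1.5262 0.01227154964444093 [ 0.25 -0.27 -0.37] [ 0.081 -0.108 -0.031] 0.0012703465108643286 -2.1466480193322437
```

move_arm(
  commands=[
    [1,0.5,0,0,0],
    [1,1,0,0,0],
    [1,1,0,0,0],
    [1,1,0,0,0],
  ],
)

```text
time: 21.87
position: [0.4605, -0.1927, 0.0317]
tool_rot: [0.016, 0.707, -0.016, 0.707]
ft_force: [-0.7, 0.5, 7.8]
grip_width: 0.0123
```

```bash
python3 st.py
```

```text
[ 0.4605 -0.1927  0.0317] yaw 1.5263 0.012272968527871403 [-0.73  0.53  7.79] [0.212 0.046 0.02 ] 0.0018849690968636423 -2.146650741740026
```

The tube is on the floor of the tray (7.8 N). Easing off, releasing and lifting.

move_arm(
  commands=[
    [1,-0.5,0,0,0],
    [0.3,-0.5,0,0,0],
    [0.3,-0.5,0,0,0],
    [0.3,-0.5,0,0,0],
    [0.3,-0.5,0,0,0],
    [0.3,-20,0,0,0],
    [0.3,-60,0,0,0],
    [0.3,-100,0,0,0],
  ],
)

```text
time: 22.53
position: [0.4593, -0.1919, 0.1304]
tool_rot: [0.017, 0.708, -0.015, 0.705]
ft_force: [0.0, -1.3, -0.1]
grip_width: 0.0303
```

```bash
python3 look.py w14; python3 -c "
from h import *
P=pose();print(shift([.4985,.1205,.130],P))"
```

```text
[ 0.46363389 -0.19470789  0.13568697] yaw 1.5263568593533883 22.6333 0.03007311718648518 [-6.20183954e-01  5.37718141e-01  1.84691245e+00  4.86671316e-05
  7.45379354e-01 -2.14660694e+00]
[  3.90251666 316.47508574  20.79162729]
```

View pics/w14.png

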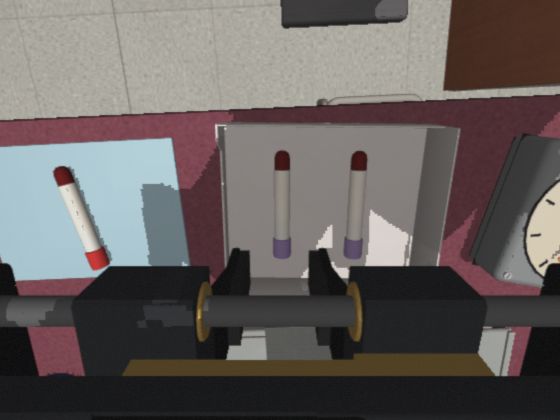

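Both tubes lie in the tray, at columns 282 and 356. Back to the plunger.

move_arm(
  commands=[
    [1,0,40,3,-7],
    [1,0,80,6,-14],
    [1,0,120,9,-21],
    [1,0,160,12,-28],
    [1,0,200,15,-35],
    [1,0,240,18,-42],
    [1,0,275,20,-49],
    [1,0,300,22,-51],
  ],
)

```text
time: 23.3
position: [0.4951, 0.109, 0.13]
tool_rot: [-0.292, 0.644, 0.293, 0.644]
ft_force: [0.2, -0.2, -0.6]
grip_width: 0.0003
```

```bash
python3 st.py; python3 -c "
from h import *
P=pose();print(shift([.4985,.1205,.130],P))"
```

```text
[0.4951 0.109  0.13  ] yaw 2.423 0.00026494912592792185 [ 0.18 -0.19 -0.6 ] [ 0.18  -0.114 -0.04 ] -0.4621573816984892 -2.427689551611133
[ 0.014257    5.00773693 10.86634667]
```

move_arm(
  commands=[
    [1,0,4,8,0],
    [1,0,5.5,11,0],
    [1,0,5.5,11,0],
    [1,0,5.5,11,0],
    [1,0,5.5,11,0],
  ],
)

```text
time: 23.72
position: [0.4989, 0.1165, 0.1306]
tool_rot: [-0.289, 0.645, 0.289, 0.645]
ft_force: [0.1, 0.2, 0.1]
grip_width: 0.0007
```

```bash
python3 look.py w15; python3 -c "
from h import *
P=pose();print(shift([.4985,.1205,.108],P))"
```

```text
[0.49905539 0.11656754 0.13074731] yaw 2.413886456371657 23.8167 0.0005892124325776527 [ 1.12159041e-02  5.58513075e-01  1.81837950e+00 -1.90650755e-04
  7.65104954e-01 -2.40253305e+00]
[22.74699013  3.02563742  2.57537834]
```

View pics/w15.png

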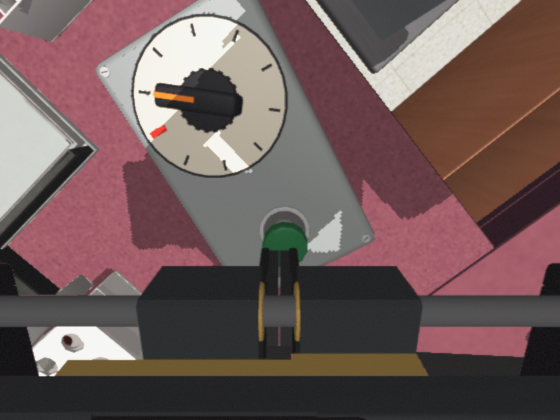

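The counter still shows 1. The plunger sits slightly right of the fingertips, as computed, so I'll shift to the same spot as before and press.

move_arm(
  commands=[
    [1,8,3,2.5,0],
    [1,16,3,2.5,0],
    [1,20,3,2.5,0],
    [1,22.5,3,2.5,0],
    [1,22.5,3,2.5,0],
    [1,22.5,3,2.5,0],
  ],
)

```text
time: 24.32
position: [0.4983, 0.1218, 0.1079]
tool_rot: [-0.29, 0.645, 0.29, 0.645]
ft_force: [0.5, -0.1, -0.6]
grip_width: 0.0005
```

move_arm(
  commands=[
    [1,2.5,0,0,0],
    [1,5,0,0,0],
    [1,7.5,0,0,0],
    [1,10,0,0,0],
    [1,12.5,0,0,0],
    [1,15,0,0,0],
    [1,17.5,0,0,0],
    [1,19,0,0,0],
  ],
)

```text
time: 24.98
position: [0.499, 0.1219, 0.0919]
tool_rot: [-0.29, 0.644, 0.29, 0.645]
ft_force: [-6.9, -1.0, 37.9]
grip_width: 0.0005
```

move_arm(
  commands=[
    [1,0,0,0,0],
    [1,0,0,0,0],
  ],
)

```text
time: 25.15
position: [0.4989, 0.1219, 0.0921]
tool_rot: [-0.291, 0.644, 0.29, 0.646]
ft_force: [-4.2, -0.3, 23.3]
grip_width: 0.0009
```

```bash
python3 st.py
```

```text
[0.4989 0.1219 0.0921] yaw 2.4165 0.0008641164340685787 [-4.2  -0.33 23.32] [ 0.104  0.713 -0.07 ] -0.0034032122493954375 -2.394684679367768
```

Fully down. The force peaked at a reading of 38 N, then settled at 23 N. Up and away.

move_arm(
  commands=[
    [1,-3,0,0,0],
    [1,-6,0,0,0],
    [1,-10,0,0,0],
    [1,-14,0,0,0],
    [1,-20,0,0,0],
    [1,-40,0,0,0],
    [1,-75,0,0,0],
    [1,-100,0,0,0],
  ],
)

```text
time: 25.82
position: [0.4981, 0.1217, 0.1905]
tool_rot: [-0.29, 0.645, 0.29, 0.644]
ft_force: [0.5, -0.1, 0.3]
grip_width: 0.0005
```

move_arm(
  commands=[
    [1,0,0,0,0],
    [1,0,0,0,0],
    [1,0,0,0,0],
    [1,0,0,0,0],
  ],
)

```text
time: 26.15
position: [0.4973, 0.1217, 0.1881]
tool_rot: [-0.29, 0.646, 0.291, 0.644]
ft_force: [0.0, -1.2, -0.6]
grip_width: 0.0004
```

```bash
python3 look.py w16; python3 -c "
from h import *
a=cv2.imread('pics/w16.png')[0:270,50:410]; cv2.imwrite('pics/w16c.png',cv2.resize(a,None,fx=2.2,fy=2.2,interpolation=cv2.INTER_CUBIC))
p=robot.camera('scene'); save(p,'scene1')"
```

```text
[0.49749728 0.1217185  0.18797746] yaw 2.416147461296702 26.25 0.0005170771229569204 [ 2.14794410e-02  4.64092845e-01  1.77203501e+00  2.38738163e-05
  9.08737641e-01 -2.39468539e+00]
```

View pics/w16c.png

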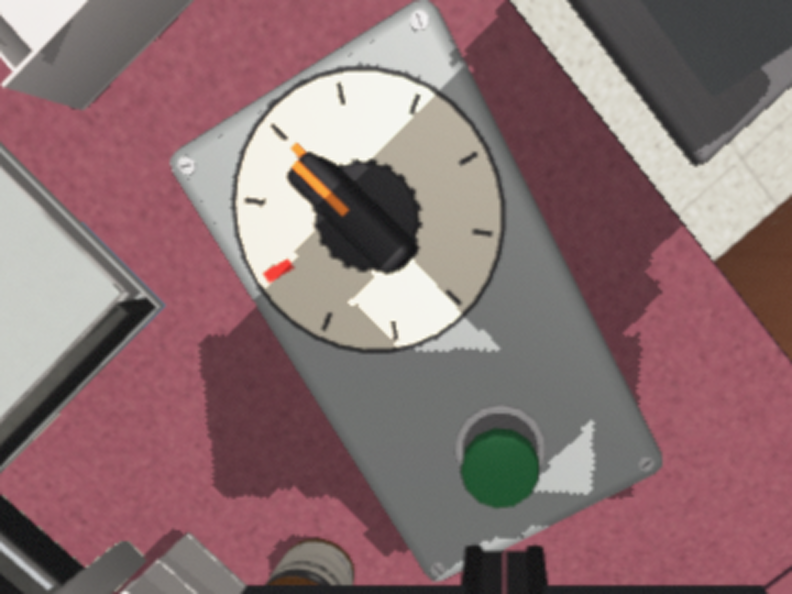

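View pics/scene1.png

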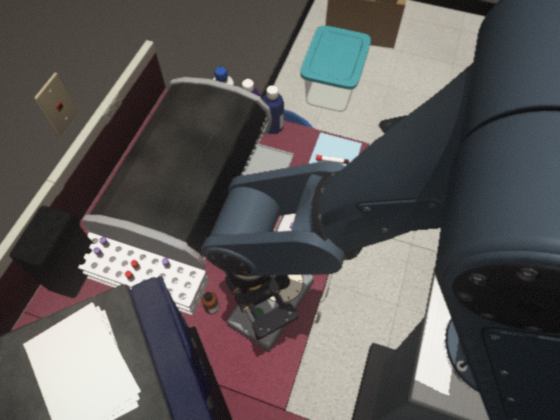

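The pointer is on mark 2, the plunger is up, the bottle is standing in place and the gripper is clear. Handing in.

```bash
python3 -c "
from h import *
print(robot.hand_in()); print(robot.get_obs()['time'])"
```

```text
the job is handed in; nothing more can be done
None
the job is handed in; nothing more can be done
```

The tally was restarted and the counter ended on two, with both purple-stoppered tubes in the card tray. The job was handed in at about 26 s of the 72 s allowed.

- **Reset:** I turned the knob anticlockwise in one grasp until it met its stop, where the moment rose to 0.25 N m. The picture afterwards showed the pointer on the red mark.
- **First tube:** I laid it on the tray floor and let go only after contact (about 6 N). One full press of the plunger then bottomed at 18.5 N, and the picture showed the pointer on mark 1.
- **Second tube:** I laid it down the same way (about 8 N contact) and pressed the plunger once. The last picture shows the pointer on mark 2 and the plunger up.
- **Other things:** The red-stoppered tube was still lying on the pad in the last tray picture. The bottle was standing near the analyser in the final pictures. The gripper was clear of everything at hand-in.

**Close to a limit:** the second press briefly read about 38 N at the wrist, near the 40 N limit on what the arm or gripper body may press with. It settled at 23 N.

**Not checked:** I took no picture of the tray after the second press. Both tubes were lying in the tray when the gripper last left it.

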